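Hold the can lane for a weight check: exchange the sample can, shut the gate and wedge it

ROBOT

A 6-joint arm with a two-finger parallel gripper is mounted at the origin on the work surface. World frame = base frame: x ahead of the robot, y to its left, z up, the work surface at z = 0. Lengths are in mm, angles in rad, forces in N, time in s.
With the tool pointing down it reaches from about 400 to 925 mm from the base axis. Payload 12.5 kg.
Tool frame: the origin (TCP) lies at the very end of the fingers, on their centre line; the grasp point (between the pads) lies 19 mm behind it (env.grasp_offset is the distance from the TCP to the grasp point, in mm); z points along the fingers, y is the direction in which the jaws open and shut (so a half turn about z gives the same grasp; the last joint's range is limited). The gripper opens to 95 mm and grips with 3 to 60 N. Pads are 20 mm wide; open, the fingers measure 119 mm over their backs; the gripper's body (75 mm by 180 mm) begins 59 mm behind the grasp point.
Start: joints at [-1.362, 0.491, 1.559, -0, 1.092, -0.106], TCP at [193.54, -594.297, 214.661] pointing down, gripper open.
Joint ranges: [-3.1, 3.1], [-0.84, 2.19], [0.05, 2.79], [-1.13, 4.28], [0.06, 2.93], [-2.69, 2.69]. Speed limits (rad/s): [2.22, 2.22, 2.79, 3.14, 3.14, 3.14].

INTERFACE

Orientations are given as [roll, pitch, yaw] about the fixed x, y, z axes, in that order (R = Rz(yaw) Ry(pitch) Rx(roll)).
In Python, from cell import env gives the robot as it stands. The module is installed in compiled form; this text tells all that it offers.
- The arm moves only by the shell command python3 -m pendant 'ROWS'. ROWS is JSON, one flat list of numbers, 5 for each row, row after row: the shift along the tool's x, y, z as a fraction of full scale, then the turn about the tool's z as a fraction of full scale, then the gripper's target within -1 to 1 (shut at 1, half-way at 0, fully open at -1). In form: [x, y, z, turn, grip, x, y, z, turn, grip, ...]. A call has 1 to 10 rows; each row shifts and turns the commanded pose from where the row before left it, along the tool's axes as they then stand; what a row does not reach is not made up. Full scale, the value 1, is 0.4 m for a shift and 180 degrees for a turn. A row lasts 1/8 s, in which the tool goes at most 62.5 mm and 10.7 degrees, less where a joint would pass 70% of its speed; a pose out of reach is approached as far as the arm can. A call with a number of a shift or a turn outside -1 to 1 is refused whole. A call with a gripper value outside its range is refused whole. The fingers move at their own pace and stop on an object; the grip force is fixed at half the most. Time passes only in rows, so rows that do not move let the fingers close. It gives the time, the measured TCP pose, the force and the opening at its end, in the units of the state.
- env.state(): the state, without advancing time (a new reading comes with each control period).
- env.read_camera(name): name is "side" or "top"; returns the picture (480x640x3 uint8, red, green, blue); there is no depth.
- env.camera_model(name): a dict with "fx", "fy", "cx", "cy" (pixels), "k1" (the pictures are not rectified: a ray, as slopes to the right and down, at radius r is drawn at 1 + k1 r^2 times it, then the intrinsics apply), "view" (4x4, takes a point from world to camera coordinates). Camera axes: x right, y down, z forward; pixel columns grow to the right and rows downward; lengths in mm; the calibration is good to about 2 mm. A picture is of the moment at which its call begins. camera_model takes no time and is no camera call.
- env.job_done(): hands the job in, once; it reports no verdict.
Trained networks look in the newest picture that a camera, given by its name, has taken for a name from the list of things; names that differ only in an ending like _2 or _b are one class to them, and where a whole thing is asked for, a point or a joint stands for the part that bears it (a point fixed in the world has none). Each returns a list of dicts, best first, with "confidence" (0 to 1); they miss things now and then, are a little off and sometimes report something else, mostly with a low value. They report only what shows in the picture. A call takes as long as a camera call. They do not tell look-alikes from the thing itself.
- env.masks_of(thing, camera): "region" (480x640 bool, what is visible of it).
- env.landmark_of(thing, camera): "xyz" ([x, y, z] in mm, in world coordinates, good to about 4 mm: a listed point, or the origin of a listed thing).
The state is a dict: "t": time; "joints": joint angles; "qvel": joint speeds; "tau": joint torques, N m; "eef_pos": TCP position; "tcp_rot": TCP orientation; "ft_force": force on the tool from outside, world axes, zero at the start; "moment": the same for the moment, N m; "opening": opening from 0.0 (shut) to 1.0 (fully open).
Only numpy, scipy, OpenCV 4.12 (cv2) and the standard library are available. Lean on these libraries where they do the work, as an engineer would, in place of code of your own. Each camera call takes 0.05 s, during which the arm holds its last target.

TASK

Exchange the two cans: first put the weighed can from the bench scale back in the lane, standing in the gap between the gate line and the waiting queue, then stand the can that is in the gateway wholly on the scale's pan. Then swing the gate fully shut and tap the white wedge, thin end first and from the robot's side, under the gate until it has lifted the gate a few millimetres on its hinge and holds it jammed; let go of it there. Keep the cans upright, and do not disturb the queue or the other things on the deck.

Things in the scene. Friction and masses are not known exactly. Their poses are not given: they have to be found in the camera images.
- sample_center (a point): centre (half-way up, 41 mm above its foot) of the weighed can: open steel can with fruit, 66 mm across, 82 mm high, 0.25 kg; at the start it is the one can standing on the pan of the bench scale. z up
- lead_center (a point): centre (half-way up, 41 mm above its foot) of the gateway can: same kind and size of can, 0.25 kg; at the start it stands on the deck in the gateway, about 50 mm on the robot's side of the gate line, in the way of the gate. z up
- pan_center (a point): centre of the top face of the scale's square steel pan, 150 x 150 mm, 48 mm above the deck; the scale is fixed
- gate_mid (a point): point on the deck (z = 0) in the middle of the gate line. +x points up the lane, away from the robot (level, turned with the lane); y runs along the shut gate, +y towards the hinge. Hinge post at y = +93 mm (88 mm high), stop post at y = -88 mm (85 mm high)
- lane_gap (a point): point on the deck in mid-lane, 80 mm beyond the gate line: middle of the free gap before the queue, whose first cans stand about 195 mm beyond the gate line. Two low rails (44 mm high, inner faces 80 mm either side of mid-lane) flank the lane. Axes as gate_mid
- gate_hinge (a point): point on the gate's upright hinge axis, 40 mm above the deck. The gate panel is an upright metal plate 8 mm thick, its mid-plane through the axis, reaching from 15 to 171 mm from the axis and from 14 to 69 mm above the deck
- gate (a joint): angle of the gate, rad: 0 shut (panel along the gate line, at its stop), growing as it swings open towards the robot (clockwise seen from above), starting at 1.2 to 1.5. It turns easily (about 0.05 N m) and stays where it is left; it can be pushed shut on its outer face
- panel (a joint): lift of the panel, m: it rides up its hinge pin freely, from 0 (resting, 0.6 kg, lower edge 14 mm above the deck) to 0.008 (top stop)
- wedge_block (a point): centre of the block at the thick end of the white plastic wedge, 20 mm above its underside. Block 30 long x 28 wide x 40 mm high; +x points along the wedge to its thin end, y across, z up. Wedge 145 mm long in all, about 0.09 kg, lying flat on the deck
- wedge_tip (a point): middle of the wedge's thin end at the underside, 130 mm from the block's centre along +x. The slope falls from 28 mm high at the block to 4 mm here over 115 mm. Pushed under the shut panel it first touches about 48 mm past the panel's near face, then lifts it 1 mm for every 4.8 mm pushed, taking about 6 to 15 N, and stays by friction
- queue1: a can like the others, 66 mm across and 82 mm high, origin under its centre: one of the two at the head of the queue in the lane, about 0.2 m beyond the gate line; leave it
- queue2: the other can at the head of the queue, same size, origin under its centre; leave it
- spacer: bystander: straight white plastic bar 120 x 28 x 28 mm, not tapered (not the wedge), lying on the deck
- lids: bystander: low stack of steel can lids, 68 mm across, 39 mm high
- spanner: bystander: steel spanner 160 mm long, lying on the deck
- cleaner: bystander: white plastic bottle 64 mm across, 180 mm high
- driver: bystander: screwdriver lying on the deck
Mind the look-alikes: they are no part of the job. Leave any yellow look-alike of the part that bears sample_center alone.

How it is judged:
By the outcome, as a careful person would: the job done as asked, in the order asked, and still so for the second after the job is handed in, with the robot touching nothing.
It also fails if it takes over 72 s, if anything falls off the work surface, if the arm or the gripper's body presses on something with over 40 N, if the wrist force passes 120 N, or if a joint passes its speed limit or range.

## Working session

There is one attempt and no reset: what is moved stays moved. The work goes in short steps, Python scripts to look and compute and a shell command to move; the robot and the scene stay as the last step left them, time stands still between calls to the robot, and variables do not carry over. Pictures are saved under pics/ and viewed, and the job is handed in when it is done.

```bash
mkdir -p pics; ls; python3 - <<'E'
from cell import env
import cv2
print(env.state())
for c in("side","top"):
    im=env.read_camera(c); cv2.imwrite(f"pics/{c}0.png",im[:,:,::-1]); print(c,env.camera_model(c))
    for n in ["sample_center","lead_center","pan_center","gate_mid","lane_gap","gate_hinge","wedge_block","wedge_tip","queue1","queue2","spacer","lids","spanner","cleaner","driver"]:
        try:
            print(c,n,[(([round(float(v)) for v in d["xyz"]]),round(d["confidence"],2)) for d in env.landmark_of(n,c)][:4])
        except Exception as e: print(n,e)
E
```

```text
pics
{'t': 0.0, 'joints': array([-1.36159075e+00,  4.91565896e-01,  1.55944433e+00, -2.86597294e-05,
        1.09166881e+00, -1.05608895e-01]), 'qvel': array([-0.00028995,  0.00098123,  0.00087737, -0.00100752, -0.00083173,
        0.00092473]), 'tau': array([ 3.22863096e-03, -6.12633848e+01, -2.58184594e+01,  6.93239481e-02,
        4.81184351e-02, -7.11094117e-05]), 'eef_pos': array([ 193.48594832, -594.05061626,  214.05956563]), 'tcp_rot': array([-3.14050965e+00, -8.92417136e-05,  3.14827654e-01]), 'ft_force': array([-0.23215075,  0.33593754, -0.05234929]), 'moment': array([-0.01686369, -0.03470617, -0.00100411]), 'opening': 1.00034646361069}
side {'fx': 457.37476812280346, 'fy': 457.37476812280346, 'cx': 315.89927590197493, 'cy': 239.0498320642897, 'k1': -0.09930180375271493, 'view': array([[-9.47034637e-01, -3.21047640e-01, -7.33552238e-03,
         5.61922258e+02],
       [-1.56276942e-01,  4.80704645e-01, -8.62844460e-01,
         1.62521638e+02],
       [ 2.80540397e-01, -8.15997217e-01, -5.05416292e-01,
         8.45647092e+02],
       [ 0.00000000e+00,  0.00000000e+00,  0.0
[... 1312 characters left out ...]
enter [([495, -340, 87], 0.72), ([552, -175, 41], 0.6), ([667, -249, 0], 0.33)]
top lead_center [([512, 4, 40], 0.73)]
top pan_center [([489, -347, 49], 0.77)]
top gate_mid []
top lane_gap []
top gate_hinge [([546, 112, 45], 0.85)]
top wedge_block [([444, 279, 22], 0.69), ([721, 279, -2], 0.38)]
top wedge_tip [([557, 337, 0], 0.63), ([442, 281, 20], 0.49), ([546, 110, 43], 0.31)]
top queue1 [([746, -19, -3], 0.94), ([753, 64, 3], 0.74)]
top queue2 [([746, -19, -3], 0.94), ([753, 64, 3], 0.74)]
top spacer [([668, -245, -2], 0.65), ([665, -422, 2], 0.38)]
top lids [([635, 318, 2], 0.87)]
top spanner [([660, -420, 1], 0.93)]
top cleaner [([723, 278, 0], 0.93)]
top driver [([650, 421, -2], 0.9)]
```

View pics/side0.png

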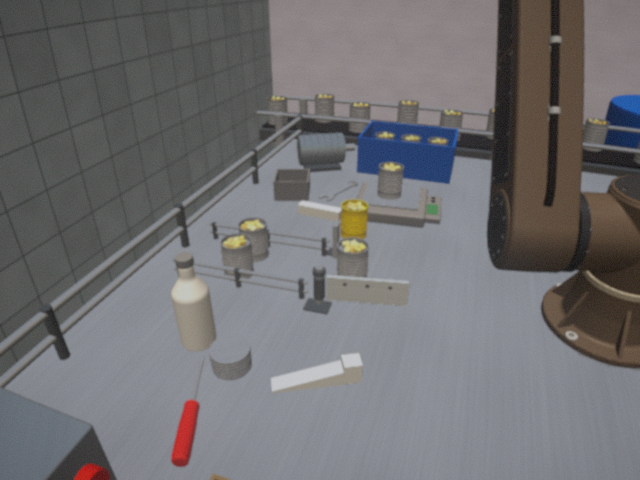

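View pics/top0.png

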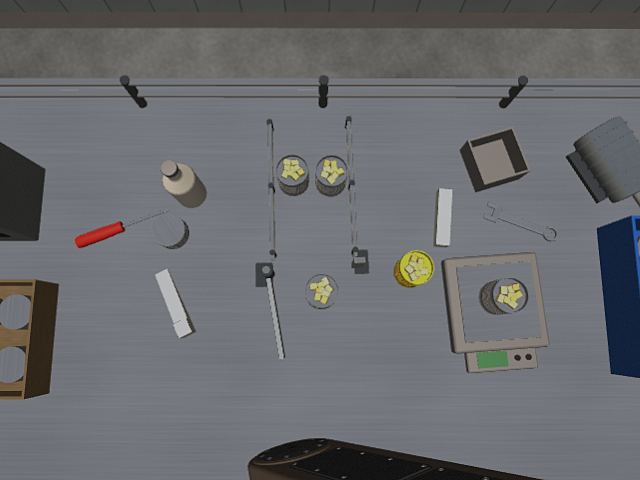

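```bash
python3 -c "
from cell import env;print(env.state()['t'])"; python3 -m pendant --help | head
```

```text
1.6invalid input: not JSON, or not a number
```

The top view shows the sample can on the pan (~510,295), yellow look-alike (~415,268), lead can (321,291), open gate (268,270)→(281,357), and the wedge (165,272)→(183,335). In the side view the sample can is at (390,180). Next I'll measure the lane direction.

```bash
cat > h.py <<'E'
import numpy as np, cv2
from cell import env
def K(c):
    m=env.camera_model(c);return m,np.array(m["view"])
def proj(p,c):
    m,V=K(c);q=V[:3,:3]@np.array(p,float)+V[:3,3];a=q[:2]/q[2];s=1+m["k1"]*(a@a)
    return np.array([m["fx"]*a[0]*s+m["cx"],m["fy"]*a[1]*s+m["cy"]])
def back(u,v,z,c):
    m,V=K(c);d=np.array([(u-m["cx"])/m["fx"],(v-m["cy"])/m["fy"]]);a=d.copy()
    for _ in range(30):a=d/(1+m["k1"]*(a@a))
    R=V[:3,:3];o=-R.T@V[:3,3];r=R.T@np.array([a[0],a[1],1]);return o+r*(z-o[2])/r[2]
def crop(f,x0,x1,y0,y1,s,out):
    im=cv2.imread(f)[y0:y1,x0:x1];cv2.imwrite(out,cv2.resize(im,None,fx=s,fy=s,interpolation=cv2.INTER_CUBIC))
E
python3 - <<'E'
from h import *
crop("pics/top0.png",240,400,110,260,4,"pics/tA.png")
crop("pics/top0.png",240,400,230,370,4,"pics/tB.png")
crop("pics/top0.png",430,560,240,380,4,"pics/tC.png")
crop("pics/side0.png",200,420,150,350,3,"pics/sA.png")
E
```

```text
(no output)
```

View pics/tA.png

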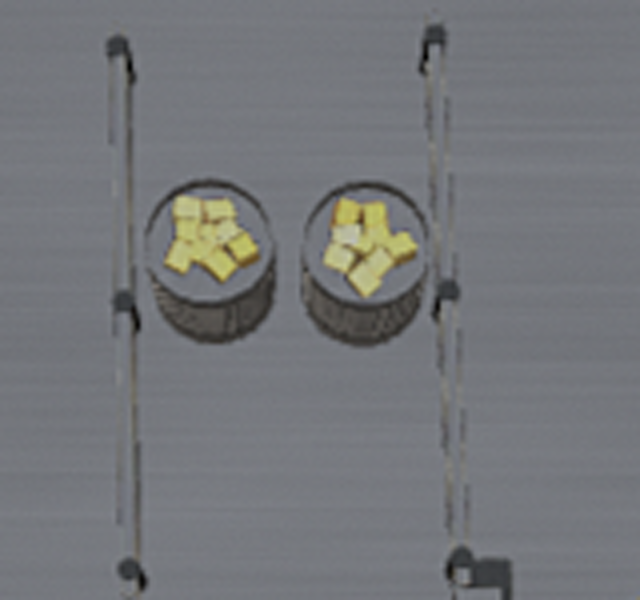

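View pics/tB.png

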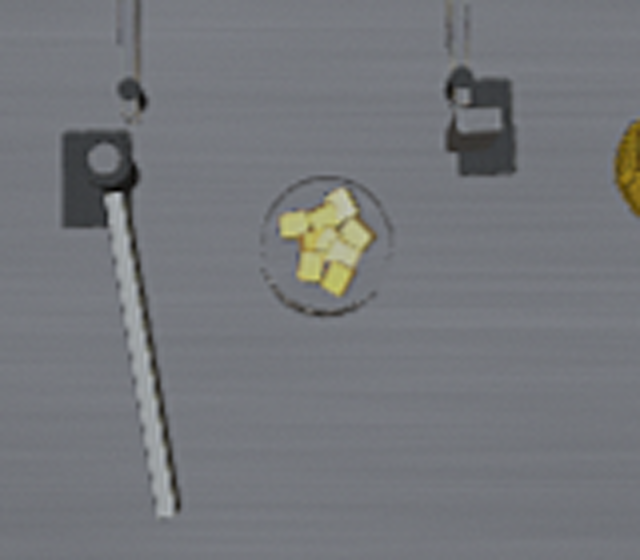

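View pics/tC.png

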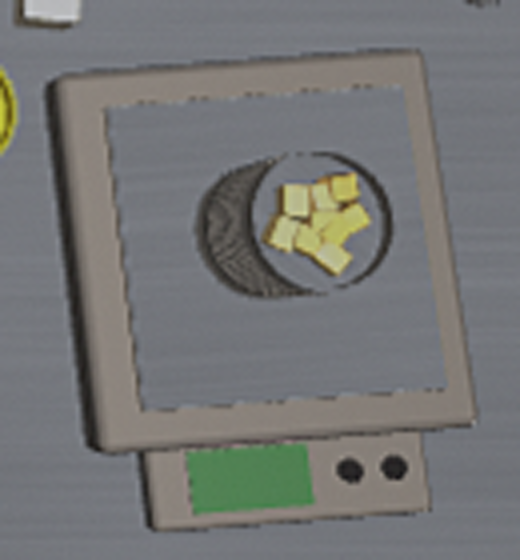

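View pics/sA.png

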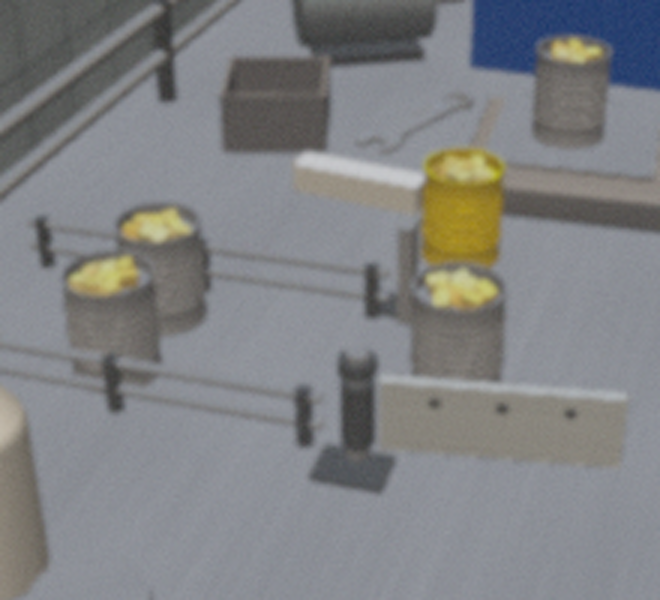

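```bash
python3 - <<'E'
from h import *
def b(n,u,v,z,c="top"): print(n,np.round(back(u,v,z,c),0)[:2])
A=lambda x,y:(240+x/4,110+y/4); B=lambda x,y:(240+x/4,230+y/4); C=lambda x,y:(430+x/4,240+y/4); S=lambda x,y:(200+x/3,150+y/3)
b("railL far",*A(118,45),44);b("railL near",*A(130,570),44);b("railR far",*A(435,34),44);b("railR near",*A(461,559),44)
b("hingepost",*B(104,158),88);b("stop top",*B(480,120),85)
b("gate tip",*B(165,512),69);b("gate root",*B(115,196),69)
b("lead rim",*B(327,246),82)
b("lead rim side",*S(459,284),82,"side")
b("sample rim",*C(321,223),130);b("sample rim side",*S(573,50),130,"side")
for p in[(105,108),(405,85),(444,390),(142,410)]: b("pan",*C(*p),48)
b("hinge side",*S(358,355),88,"side")
b("q1",*A(210,243),82);b("q2",*A(366,243),82)
b("wblock far",182,325,40)
E
python3 - <<'E'
from h import *
crop("pics/top0.png",140,220,250,350,6,"pics/tD.png")
crop("pics/side0.png",260,380,340,400,6,"pics/sD.png")
E
```

```text
railL far [870. 114.]
railL near [590. 103.]
railR far [877. -54.]
railR near [595. -64.]
hingepost [550. 111.]
stop top [569. -70.]
gate tip [384.  81.]
gate root [534. 107.]
lead rim [508.   4.]
lead rim side [512.  -0.]
sample rim [ 497. -337.]
sample rim side [ 499. -338.]
pan [ 560. -265.]
pan [ 572. -416.]
pan [ 422. -423.]
pan [ 412. -276.]
hinge side [548. 113.]
q1 [749.  62.]
q2 [749. -16.]
wblock far [445. 280.]
```

View pics/tD.png

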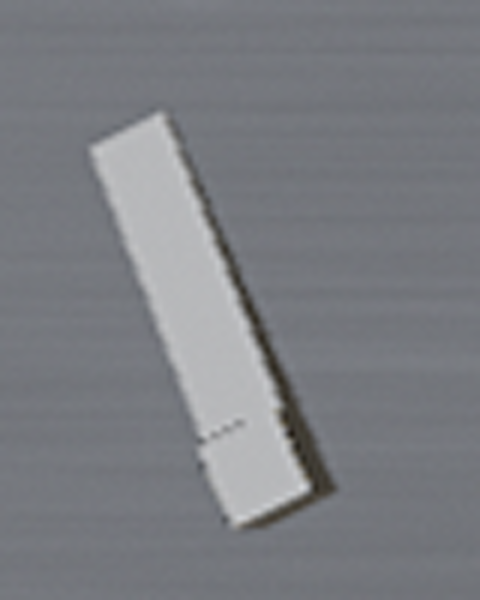

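View pics/sD.png

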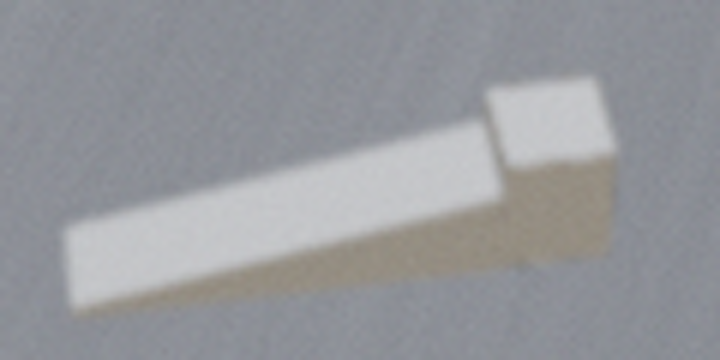

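```bash
cat > plan.py <<'E'
import sys,numpy as np
from cell import env
s=env.state();p=np.array(s["eef_pos"]);r,pi_,yaw=s["tcp_rot"]
x,y,z=map(float,sys.argv[1:4]);w=float(sys.argv[4]) if len(sys.argv)>4 else yaw
d=np.array([x,y,z])-p
c,sn=np.cos(yaw),np.sin(yaw)
print("t",round(s["t"],2),"pos",p.round(1),"rot",np.round(s["tcp_rot"],3),"open",round(s["opening"],2),"F",np.round(s["ft_force"],1))
f=np.array([d[0]*c+d[1]*sn,d[0]*sn-d[1]*c,-d[2]])/400
print("tool shift",f.round(4),"turn",round(-((w-yaw+np.pi)%(2*np.pi)-np.pi)/np.pi,4),"rows",np.linalg.norm(f)*400/62.5)
E
python3 -m pendant '[0,0,0,0.0443,-1,0,0,0,0.0443,-1]'; python3 plan.py 498 -338 200 0.037
```

```text
t: 1.85
eef_pos: [193.5, -594.3, 214.7]
tcp_rot: [3.142, -0.0, 0.032]
ft_force: [0.5, 0.5, -0.1]
opening: 1.006
t 1.85 pos [ 193.5 -594.3  214.7] rot [ 3.142 -0.     0.032] open 1.01 F [ 0.5  0.5 -0.1]
tool shift [ 0.7812 -0.6161  0.0367] turn -0.0016 rows 6.3719456894273945
```

```bash
python3 -m pendant '[0.1116,-0.088,0.0052,0,-1,0.1116,-0.088,0.0052,0,-1,0.1116,-0.088,0.0052,0,-1,0.1116,-0.088,0.0052,0,-1,0.1116,-0.088,0.0052,0,-1,0.1116,-0.088,0.0052,0,-1,0.1116,-0.088,0.0052,0,-1]'; python3 plan.py 498 -338 82 0.037
```

```text
t: 2.72
eef_pos: [498.2, -335.4, 200.2]
tcp_rot: [3.141, -0.0, 0.036]
ft_force: [-0.3, 0.2, -0.2]
opening: 0.998
t 2.73 pos [ 498.2 -335.4  200.2] rot [ 3.141 -0.     0.036] open 1.0 F [-0.3  0.2 -0.2]
tool shift [-0.0007  0.0066  0.2955] turn -0.0002 rows 1.891437878085605
```

```bash
python3 -m pendant '[0,0.0066,0.1,0,-1,0,0,0.1,0,-1,0,0,0.0955,0,-1,0,0,0,0,-1,0,0,0,0,1,0,0,0,0,1,0,0,0,0,1,0,0,0,0,1]'; python3 plan.py 498 -338 82 0.037
```

```text
t: 3.72
eef_pos: [497.1, -339.5, 82.8]
tcp_rot: [3.141, -0.001, 0.036]
ft_force: [-1.0, 0.8, 7.7]
opening: 0.689
t 3.73 pos [ 497.1 -339.5   82.8] rot [ 3.141e+00 -1.000e-03  3.600e-02] open 0.69 F [-1.   0.8  7.7]
tool shift [ 0.0023 -0.0037  0.002 ] turn -0.0002 rows 0.03080622967604716
```

```bash
python3 -m pendant '[0,0,-0.03,0,1,0,0,-0.07,0,1,0,0,-0.1,0,1,0,0,0,0,1]'; python3 plan.py 640 32 162 0.037
```

```text
t: 4.22
eef_pos: [497.8, -340.0, 165.1]
tcp_rot: [3.138, -0.004, 0.037]
ft_force: [-0.1, 0.4, -1.9]
opening: 0.692
t 4.22 pos [ 497.8 -340.   165.1] rot [ 3.138 -0.004  0.037] open 0.69 F [-0.1  0.4 -1.9]
tool shift [ 0.3891 -0.9165  0.0077] turn -0.0001 rows 6.37243032832709
```

```bash
python3 -m pendant '[0.022,-0.052,0,0,1,0.044,-0.103,0,0,1,0.044,-0.103,0,0,1,0.044,-0.103,0,0,1,0.044,-0.103,0,0,1,0.044,-0.103,0,0,1,0.044,-0.103,0,0,1,0.044,-0.103,0,0,1,0.0391,-0.0915,0,0,1,0.02,-0.047,0,0,1]'; python3 plan.py 640 32 36 0.037
```

```text
t: 5.48
eef_pos: [638.8, 33.5, 160.5]
tcp_rot: [-3.141, 0.002, 0.039]
ft_force: [-0.1, -0.8, -1.7]
opening: 0.69
t 5.47 pos [638.8  33.5 160.5] rot [-3.141e+00  2.000e-03  3.900e-02] open 0.69 F [-0.1 -0.8 -1.7]
tool shift [0.003  0.004  0.3113] turn 0.0005 rows 1.9923803533598452
```

```bash
python3 -m pendant '[0,0,0.06,0,1,0,0,0.1,0,1,0,0,0.08,0,1,0,0,0.04,0,1,0,0,0,0,1]'; python3 - <<'E'
from h import *
im=env.read_camera("side")[:,:,::-1];cv2.imwrite("pics/s1.png",im);crop("pics/s1.png",200,420,150,350,3,"pics/s1c.png")
im=env.read_camera("top")[:,:,::-1];cv2.imwrite("pics/t1.png",im)
E
python3 plan.py 640 32 35 0.037
```

```text
t: 6.1
eef_pos: [638.6, 30.7, 48.9]
tcp_rot: [-3.142, 0.002, 0.036]
ft_force: [1.1, 0.3, -1.8]
opening: 0.693
t 6.2 pos [639.7  30.7  50.7] rot [ 3.141e+00 -1.000e-03  3.600e-02] open 0.69 F [ 0.2 -0.6 -1.8]
tool shift [ 0.001  -0.0033  0.0393] turn -0.0002 rows 0.25271677639930606
```

View pics/s1c.png

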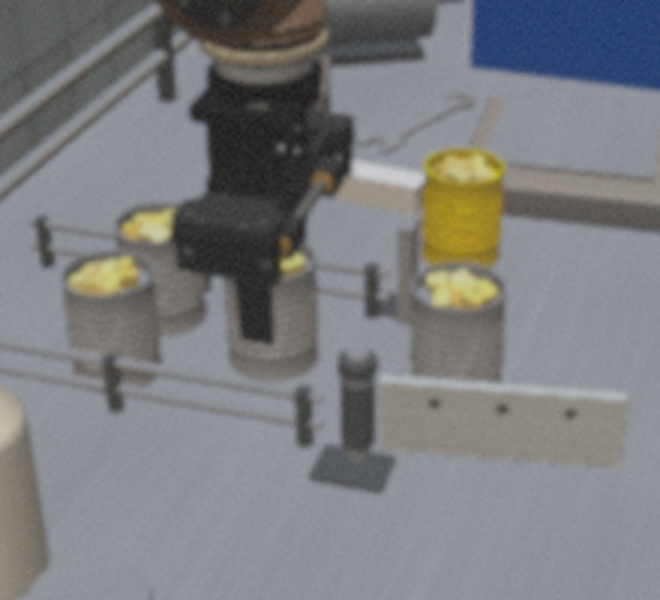

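View pics/t1.png

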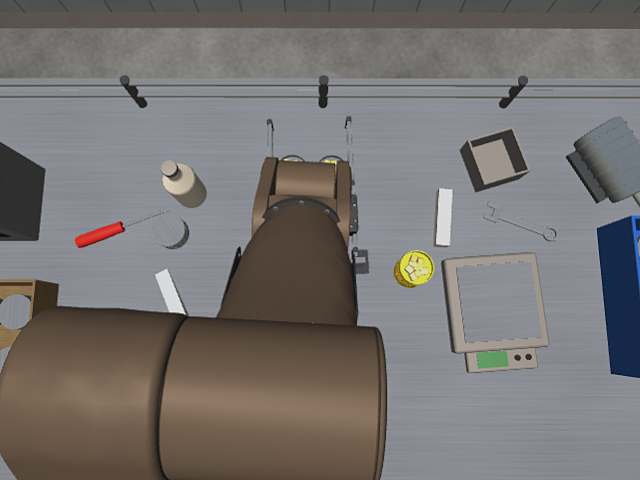

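The can hangs mid-gap in the side crop (~(272,320)), clear of both the queue and the rails. I'll lower it, release it and back off.

```bash
python3 -m pendant '[0,0,0.02,0,1,0,0,0.012,0,1,0,0,0.006,0,1,0,0,0,0,1]'; python3 plan.py 640 32 35 0.037
```

```text
t: 6.7
eef_pos: [639.2, 30.7, 34.9]
tcp_rot: [3.141, -0.0, 0.037]
ft_force: [-0.3, 0.1, -0.2]
opening: 0.69
t 6.7 pos [639.2  30.7  34.9] rot [ 3.141 -0.     0.037] open 0.69 F [-0.3  0.1 -0.2]
tool shift [ 0.002  -0.0032 -0.0004] turn -0.0002 rows 0.024335755049621453
```

```bash
python3 -m pendant '[0,0,0,0,-0.7,0,0,0,0,-0.7,0,0,0,0,-0.7,0,0,-0.08,0,-0.7,0,0,-0.15,0,-0.7,0,0,-0.05,0,-1,0,0,0,0,-1]'; python3 plan.py 510 2 145 0.037
```

```text
t: 7.58
eef_pos: [639.8, 30.7, 148.2]
tcp_rot: [3.141, -0.003, 0.037]
ft_force: [0.4, -1.2, -0.4]
opening: 0.978
t 7.58 pos [639.8  30.7 148.2] rot [ 3.141e+00 -3.000e-03  3.700e-02] open 0.98 F [ 0.4 -1.2 -0.4]
tool shift [-0.3268  0.0599  0.008 ] turn -0.0002 rows 2.127174175013706
```

```bash
python3 -m pendant '[-0.1,0.02,0,0,-1,-0.127,0.02,0,0,-1,-0.1,0.02,0,0,-1,0,0,0,0,-1]'; python3 plan.py 510 2 35 0.037;  python3 - <<'E'
from h import *
im=env.read_camera("side")[:,:,::-1];cv2.imwrite("pics/s2.png",im);crop("pics/s2.png",200,420,150,350,3,"pics/s2c.png")
E
```

```text
t: 8.07
eef_pos: [506.8, 1.8, 145.7]
tcp_rot: [-3.141, 0.003, 0.036]
ft_force: [0.4, 0.3, -0.0]
opening: 1.004
t 8.07 pos [506.8   1.8 145.7] rot [-3.141e+00  3.000e-03  3.600e-02] open 1.0 F [ 0.4  0.3 -0. ]
tool shift [ 0.008  -0.0003  0.2767] turn -0.0004 rows 1.7715986849984304
```

View pics/s2c.png

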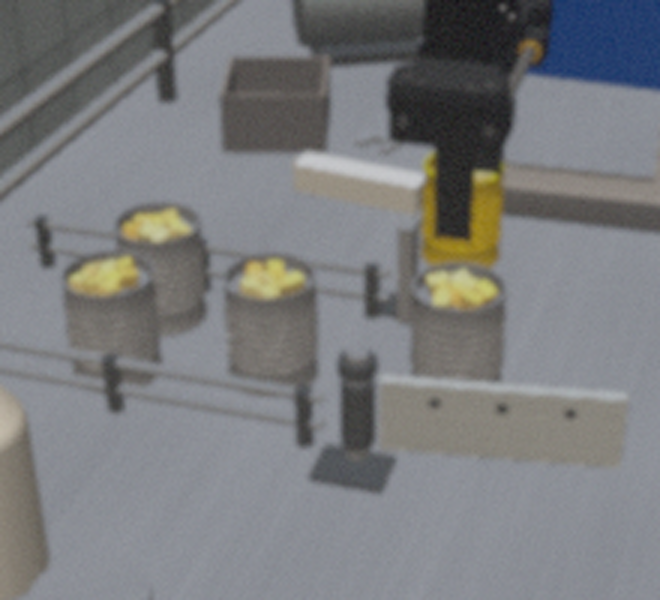

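The sample can stands upright in the gap (crop (272,320)), and the tool is above the lead can (crop (459,320)). I'll descend and grip it.

```bash
python3 -m pendant '[0.006,0,0.1,0,-1,0,0,0.1,0,-1,0,0,0.075,0,-1,0,0,0,0,-1,0,0,0,0,1,0,0,0,0,1,0,0,0,0,1,0,0,0,0,1]'; python3 plan.py 510 2 35 0.037
```

```text
t: 9.12
eef_pos: [512.1, 2.1, 37.4]
tcp_rot: [3.141, -0.001, 0.036]
ft_force: [-0.2, 1.7, 7.0]
opening: 0.689
t 9.12 pos [512.1   2.1  37.4] rot [ 3.141e+00 -1.000e-03  3.600e-02] open 0.69 F [-0.2  1.7  7. ]
tool shift [-0.0053  0.0001  0.0061] turn -0.0002 rows 0.05140104999323325
```

```bash
python3 -m pendant '[0,0,-0.04,0,1,0,0,-0.1,0,1,0,0,-0.13,0,1,0,0,-0.06,0,1,0,0,0,0,1]'; python3 plan.py 491.5 -345 170 0.037
```

```text
t: 9.75
eef_pos: [512.2, 2.0, 170.7]
tcp_rot: [3.141, -0.004, 0.037]
ft_force: [-1.2, -0.3, -2.2]
opening: 0.69
t 9.75 pos [512.2   2.  170.7] rot [ 3.141 -0.004  0.037] open 0.69 F [-1.2 -0.3 -2.2]
tool shift [-0.0834  0.8649  0.0018] turn -0.0001 rows 5.561286003895058
```

```bash
python3 -m pendant '[-0.005,0.05,0,0,1,-0.0104,0.108,0,0,1,-0.0104,0.108,0,0,1,-0.0104,0.108,0,0,1,-0.0104,0.108,0,0,1,-0.0104,0.108,0,0,1,-0.0104,0.108,0,0,1,-0.0104,0.108,0,0,1,-0.006,0.059,0,0,1,0,0,0,0,1]'; python3 plan.py 491.5 -345 84 0.037
```

```text
t: 11.0
eef_pos: [490.2, -345.6, 167.5]
tcp_rot: [-3.14, 0.001, 0.035]
ft_force: [0.0, 0.5, -3.3]
opening: 0.69
t 11.0 pos [ 490.2 -345.6  167.5] rot [-3.14e+00  1.00e-03  3.50e-02] open 0.69 F [ 0.   0.5 -3.3]
tool shift [ 0.0032 -0.0015  0.2087] turn -0.0007 rows 1.3356550250677084
```

```bash
python3 -m pendant '[0,0,0.06,0,1,0,0,0.08,0,1,0,0,0.04,0,1,0,0,0.01,0,1,0,0,0,0,1]'; python3 plan.py 491.5 -345 84 0.037;  python3 - <<'E'
from h import *
im=env.read_camera("side")[:,:,::-1];cv2.imwrite("pics/s3.png",im);crop("pics/s3.png",260,480,120,280,3,"pics/s3c.png")
E
python3 plan.py 491.5 -345 84 0.037
```

```text
t: 11.62
eef_pos: [491.2, -344.8, 93.2]
tcp_rot: [3.141, -0.0, 0.037]
ft_force: [0.4, 0.4, -3.2]
opening: 0.694
t 11.62 pos [ 491.2 -344.8   93.2] rot [ 3.141 -0.     0.037] open 0.69 F [ 0.4  0.4 -3.2]
tool shift [0.0008 0.0005 0.0229] turn -0.0001 rows 0.1468160072175886
t 11.68 pos [ 491.2 -345.    93.5] rot [ 3.141e+00 -1.000e-03  3.700e-02] open 0.69 F [-0.2  0.2 -2.6]
tool shift [0.0007 0.     0.0237] turn -0.0001 rows 0.15191911751713957
```

View pics/s3c.png

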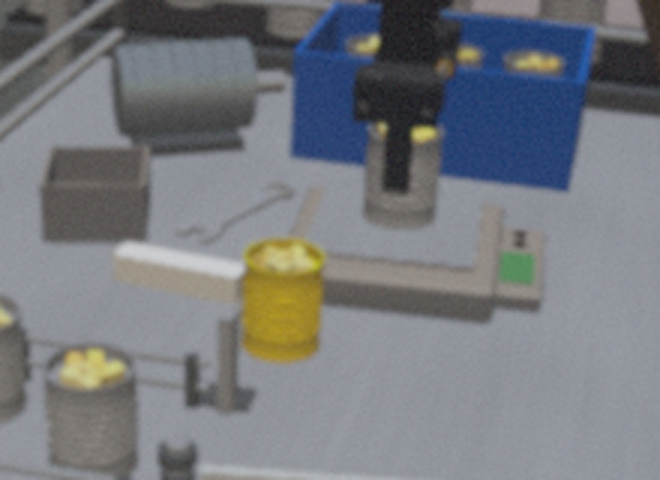

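The can is just above the pan's middle (crop (402,205)). I'll lower it slowly.

```bash
python3 -m pendant '[0,0,0.01,0,1,0,0,0.008,0,1,0,0,0.003,0,1,0,0,0,0,1]'; python3 plan.py 491.5 -345 84 0.037
```

```text
t: 12.18
eef_pos: [490.9, -345.1, 85.4]
tcp_rot: [3.141, -0.001, 0.036]
ft_force: [-3.6, 2.1, 9.0]
opening: 0.688
t 12.18 pos [ 490.9 -345.1   85.4] rot [ 3.141e+00 -1.000e-03  3.600e-02] open 0.69 F [-3.6  2.1  9. ]
tool shift [ 0.0015 -0.0001  0.0035] turn -0.0002 rows 0.024466766724135766
```

```bash
python3 -m pendant '[0,0,0,0,-1,0,0,0,0,-1,0,0,0,0,-1,0,0,-0.08,0,-1,0,0,-0.13,0,-1,0,0,-0.08,0,-1,0,0,0,0,-1]'; python3 plan.py 412 128 165 0.037; python3 - <<'E'
from h import *
im=env.read_camera("side")[:,:,::-1];cv2.imwrite("pics/s4.png",im);crop("pics/s4.png",260,480,120,280,3,"pics/s4c.png")
E
```

```text
t: 13.05
eef_pos: [491.5, -345.5, 202.7]
tcp_rot: [3.138, -0.003, 0.037]
ft_force: [-0.4, 0.4, -0.7]
opening: 0.998
t 13.05 pos [ 491.5 -345.5  202.7] rot [ 3.138e+00 -3.000e-03  3.700e-02] open 1.0 F [-0.4  0.4 -0.7]
tool shift [-0.1555 -1.1902  0.0942] turn -0.0002 rows 7.705812567824975
```

View pics/s4c.png

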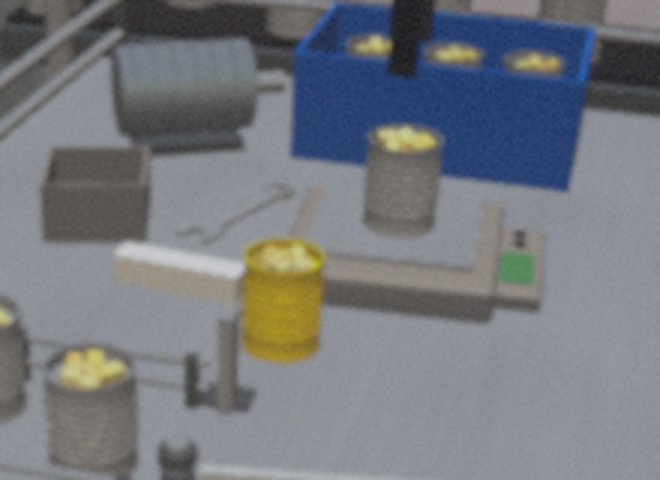

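The lead can stands upright on the pan, near its middle (crop (402,180)). Next is the gate.

```bash
python3 -m pendant '[-0.008,-0.06,0,0,1,-0.0175,-0.134,0.01,0,1,-0.0175,-0.134,0.012,0,1,-0.0175,-0.134,0.012,0,1,-0.0175,-0.134,0.012,0,1,-0.0175,-0.134,0.012,0,1,-0.0175,-0.134,0.012,0,1,-0.0175,-0.134,0.012,0,1,-0.0175,-0.134,0.012,0,1,-0.008,-0.06,0,0,1]'; python3 plan.py 412 128 35 0.037;
```

```text
t: 14.35
eef_pos: [409.6, 131.3, 161.3]
tcp_rot: [3.141, 0.003, 0.039]
ft_force: [0.2, 0.1, -0.7]
opening: 0.026
t 14.35 pos [409.6 131.3 161.3] rot [3.141e+00 3.000e-03 3.900e-02] open 0.03 F [ 0.2  0.1 -0.7]
tool shift [0.0057 0.0084 0.3157] turn 0.0005 rows 2.0212545469199186
```

```bash
python3 -m pendant '[0.005,0,0.12,0,1,0,0,0.13,0,1,0,0,0.065,0,1,0,0,0,0,1]'; python3 - <<'E'
import numpy as np
from cell import env
s=env.state();p=np.array(s["eef_pos"]);print(p,s["ft_force"])
yaw=.037;ex=np.array([np.cos(yaw),np.sin(yaw)]);ey=np.array([-ex[1],ex[0]]);H=np.array([548.5,112])
q=p[:2]
for th in [1.42,1.25,1.08,.91,.74,.57,.42,.3,.2,.13,.08,.04,0]:
    u=-ey*np.cos(th)-ex*np.sin(th); n=-ex*np.cos(th)+ey*np.sin(th)
    # pusher half extent in n in tool axes (tool yaw=lane yaw)
    h=10*np.cos(th)+12*np.sin(th)
    w=H+130*u+(4+h)*n; d=w-q
    print(th,w.round(0),"row",round(d@ex/400,4),round(-(d@ey)/400,4)); q=w
E
```

```text
t: 14.85
eef_pos: [411.5, 129.1, 34.6]
tcp_rot: [3.141, 0.006, 0.036]
ft_force: [1.0, 0.2, 1.1]
opening: 0.007
[411.49837767 129.07797533  34.57941594] [1.02618007 0.23273068 1.13061301]
1.42 [418. 105.] row 0.0129 0.0612
1.25 [420.  84.] row 0.0048 0.0526
1.08 [426.  63.] row 0.0137 0.0521
0.91 [436.  43.] row 0.0227 0.0501
0.74 [450.  25.] row 0.0316 0.0464
0.57 [466.  10.] row 0.04 0.041
0.42 [483.  -2.] row 0.0415 0.0303
0.3 [498.  -9.] row 0.0368 0.0195
0.2 [511. -14.] row 0.0327 0.0126
0.13 [521. -16.] row 0.0237 0.0068
0.08 [528. -17.] row 0.0173 0.0037
0.04 [534. -18.] row 0.014 0.0023
0 [539. -18.] row 0.0141 0.0017
```

```bash
python3 -m pendant '[0.0129,0.0612,0,0,1,0.0048,0.0526,0,0,1,0.0137,0.0521,0,0,1,0.0227,0.0501,0,0,1,0.0316,0.0464,0,0,1,0.04,0.041,0,0,1,0.0415,0.0303,0,0,1,0.0368,0.0195,0,0,1,0.0327,0.0126,0,0,1]'; python3 plan.py 539 -18 35 0.037; python3 - <<'E'
from h import *
im=env.read_camera("side")[:,:,::-1];cv2.imwrite("pics/s5.png",im);crop("pics/s5.png",200,420,150,350,3,"pics/s5c.png")
E
python3 plan.py 539 -18 35 0.037
```

```text
t: 15.98
eef_pos: [513.8, -13.7, 37.2]
tcp_rot: [3.141, -0.0, 0.036]
ft_force: [-0.1, 0.9, 1.1]
opening: -0.0
t 15.97 pos [513.8 -13.7  37.2] rot [ 3.141 -0.     0.036] open -0.0 F [-0.1  0.9  1.1]
tool shift [0.0627 0.0131 0.0054] turn -0.0002 rows 0.41120081905998507
t 16.02 pos [515.4 -14.1  37.2] rot [ 3.141e+00 -2.000e-03  3.600e-02] open 0.01 F [ 0.7 -0.7 -0.1]
tool shift [0.0585 0.0119 0.0054] turn -0.0003 rows 0.38361799403981667
```

View pics/s5c.png

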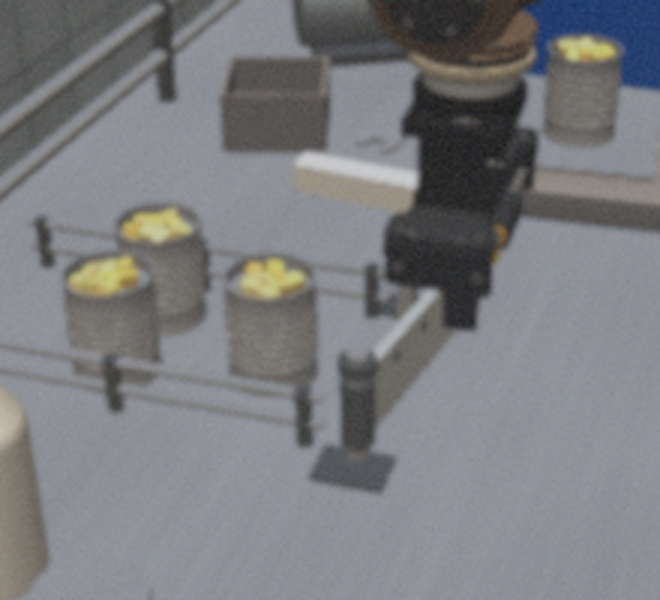

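The gate is following: it shows at crop (375,400)→(445,300), nearly shut. I'll close the rest slowly.

```bash
python3 -m pendant '[0.02,0.005,0,0,1,0.015,0.003,0,0,1,0.01,0.002,0,0,1,0.007,0.002,0,0,1,0.005,0,0,0,1]'; python3 plan.py 539 -18 35 0.037
```

```text
t: 16.65
eef_pos: [536.1, -17.4, 36.6]
tcp_rot: [3.141, 0.0, 0.036]
ft_force: [-0.2, -0.4, 0.7]
opening: 0.005
t 16.65 pos [536.1 -17.4  36.6] rot [3.141 0.    0.036] open 0.01 F [-0.2 -0.4  0.7]
tool shift [0.0073 0.0017 0.0041] turn -0.0002 rows 0.054556203171685955
```

```bash
python3 -m pendant '[0.005,0,0,0,1,0.005,0,0,0,1]'; python3 -m pendant '[0.005,0,0,0,1,0,0,0,0,1]'
```

```text
t: 16.9
eef_pos: [539.4, -17.3, 36.5]
tcp_rot: [-3.142, 0.002, 0.037]
ft_force: [-8.1, -4.1, 3.5]
opening: 0.003
t: 17.15
eef_pos: [539.7, -17.3, 36.4]
tcp_rot: [-3.141, 0.005, 0.037]
ft_force: [-13.2, -4.6, 5.7]
opening: 0.004
```

```bash
python3 -m pendant '[-0.02,0,0,0,1,-0.06,0,0,0,1,0,0,-0.12,0,1,0,0,-0.15,0,1,0,0,0,0,-1]'; python3 - <<'E'
from h import *
for n,u,v,z,c in [("b",182.8,328.3,40,"top"),("b",352,360.2,40,"side"),("t",161.25,271.7,4,"top"),("t",271.2,384.3,4,"side")]: print(n,c,back(u,v,z,c).round(1))
im=env.read_camera("side")[:,:,::-1];cv2.imwrite("pics/s6.png",im);crop("pics/s6.png",200,420,150,350,3,"pics/s6c.png")
E
```

```text
t: 17.77
eef_pos: [511.8, -18.5, 148.6]
tcp_rot: [3.14, -0.008, 0.037]
ft_force: [0.5, 0.2, -0.4]
opening: 0.062
b top [438.9 278.   40. ]
b side [438.4 277.3  40. ]
t top [555.3 337.7   4. ]
t side [555.6 334.9   4. ]
```

View pics/s6c.png

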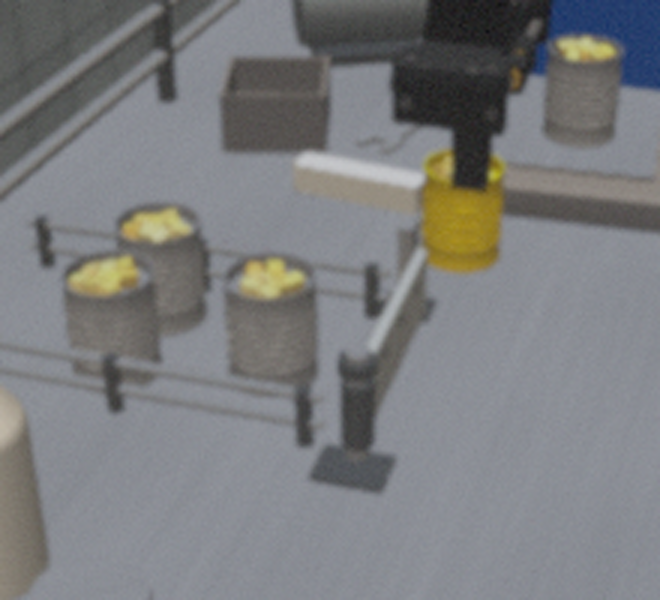

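```bash
python3 -m pendant '[0,0,0,-0.0456,-0.3,0,0,0,-0.0456,-0.3,0,0,0,-0.0457,-0.3]'; python3 plan.py 439 278 100 0.467
```

```text
t: 18.2
eef_pos: [509.5, -18.2, 143.3]
tcp_rot: [-3.14, 0.002, 0.471]
ft_force: [0.1, -0.5, -0.3]
opening: 0.412
t 18.2 pos [509.5 -18.2 143.3] rot [-3.14e+00  2.00e-03  4.71e-01] open 0.41 F [ 0.1 -0.5 -0.3]
tool shift [ 0.1792 -0.7398  0.1082] turn 0.0013 rows 4.920681793989186
```

```bash
python3 -m pendant '[0.0149,-0.06,0,0,-0.3,0.0299,-0.124,0.01,0,-0.3,0.0299,-0.124,0.02,0,-0.3,0.0299,-0.124,0.02,0,-0.3,0.0299,-0.124,0.02,0,-0.3,0.0299,-0.124,0.02,0,-0.3,0.0149,-0.06,0.018,0,-0.3,0,0,0,0,-0.3]'; python3 plan.py 439 278 5 0.467;  python3 - <<'E'
from h import *
im=env.read_camera("side")[:,:,::-1];cv2.imwrite("pics/s7.png",im);crop("pics/s7.png",200,440,250,430,3,"pics/s7c.png")
E
```

```text
t: 19.2
eef_pos: [439.7, 279.2, 99.7]
tcp_rot: [-3.142, 0.003, 0.469]
ft_force: [-0.5, -1.1, 0.4]
opening: 0.646
t 19.2 pos [439.7 279.2  99.7] rot [-3.142e+00  3.000e-03  4.690e-01] open 0.65 F [-0.5 -1.1  0.4]
tool shift [-0.0029  0.0018  0.2368] turn 0.0007 rows 1.5159087138589702
```

View pics/s7c.png

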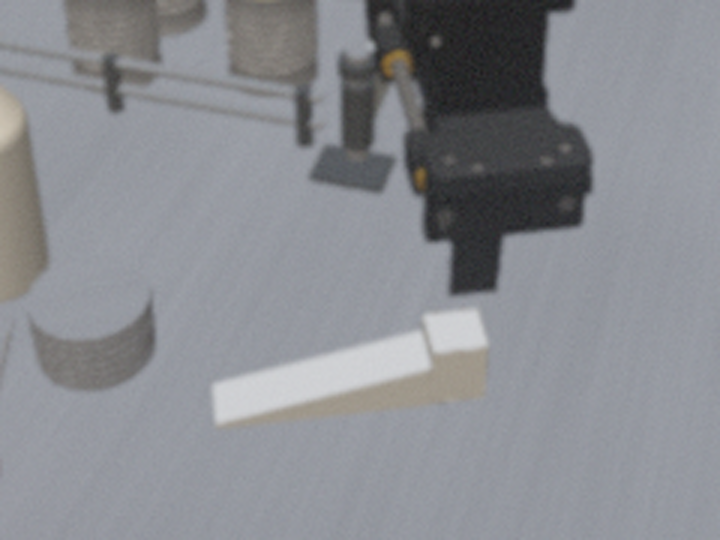

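Aligned over the block (crop (455,330)). I'll descend and grip.

```bash
python3 -m pendant '[-0.003,0,0.1,0,-0.3,0,0,0.09,0,-0.3,0,0,0.038,0,-0.3,0,0,0,0,-0.3]'; python3 -m pendant '[0,0,0,0,1,0,0,0,0,1,0,0,0,0,1,0,0,0,0,1]'
```

```text
t: 19.75
eef_pos: [439.9, 277.0, 9.8]
tcp_rot: [3.142, 0.002, 0.466]
ft_force: [-0.2, 0.1, -0.9]
opening: 0.65
t: 20.25
eef_pos: [440.0, 277.9, 10.6]
tcp_rot: [3.142, -0.001, 0.467]
ft_force: [-0.3, -0.9, 6.9]
opening: 0.294
```

```bash
python3 -m pendant '[0,0,-0.06,0,1,0,0,-0.1,0,1,0,0,-0.1,0,1,0,0,0,0.0456,1,0,0,0,0.0456,1,0,0,0,0.0457,1,0,0,0,0,1]'; python3 - <<'E'
from h import *
for p in [(457,78),(457,150),(515,172)]: print(back(240+p[0]/4,230+p[1]/4,0,"top").round(0))
yaw=.037;ex=np.array([np.cos(yaw),np.sin(yaw)]);ey=np.array([-ex[1],ex[0]])
print(np.array([552,18.5])-140*ex-46*ey)
im=env.read_camera("side")[:,:,::-1];cv2.imwrite("pics/s8.png",im);crop("pics/s8.png",200,440,210,430,3,"pics/s8c.png")
E
python3 plan.py 413.5 -33 110 0.037
```

```text
t: 21.12
eef_pos: [439.7, 277.7, 114.2]
tcp_rot: [3.141, 0.0, 0.037]
ft_force: [0.1, 0.2, -0.5]
opening: 0.293
[603. -65.   0.]
[565. -65.   0.]
[553. -95.   0.]
[413.79743075 -32.64733477]
t 21.18 pos [439.8 277.7 114.2] rot [3.141 0.    0.04 ] open 0.29 F [ 0.2  0.6 -1.4]
tool shift [-0.0964  0.7736  0.0105] turn 0.0008 rows 4.989552046841759
```

View pics/s8c.png

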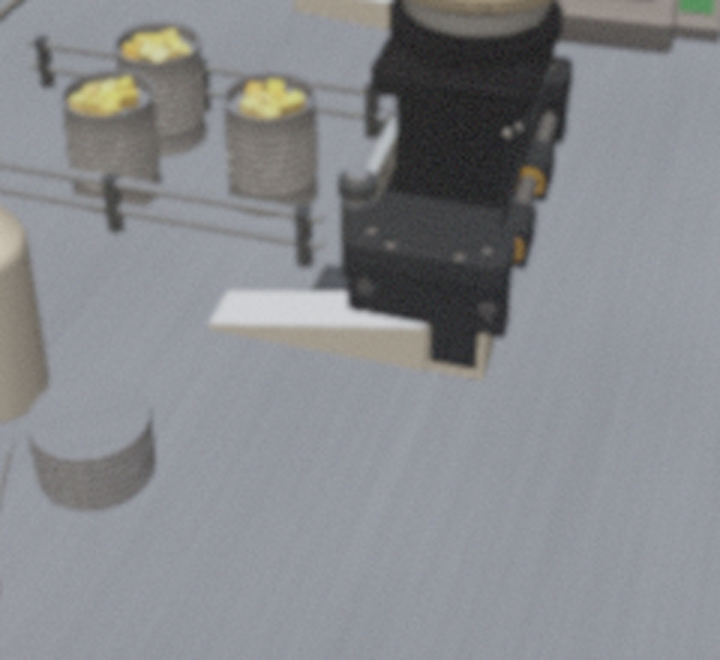

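The wedge is held level and points along the lane (crop (210,320)→(490,350)). I'll carry it over in front of the gate.

```bash
python3 -m pendant '[-0.012,0.0967,0,0,1,-0.014,0.113,0,0,1,-0.014,0.113,0,0,1,-0.014,0.113,0,0,1,-0.014,0.113,0,0,1,-0.014,0.113,0,0,1,-0.0144,0.112,0,0,1,0,0,0,0,1]'; python3 plan.py 413.5 -33 10 0.037
```

```text
t: 22.18
eef_pos: [412.5, -35.1, 114.3]
tcp_rot: [3.141, -0.0, 0.036]
ft_force: [-0.1, 0.9, -0.9]
opening: 0.293
t 22.18 pos [412.5 -35.1 114.3] rot [ 3.141 -0.     0.036] open 0.29 F [-0.1  0.9 -0.9]
tool shift [ 0.0026 -0.0052  0.2608] turn -0.0004 rows 1.669541377143199
```

```bash
python3 -m pendant '[0,-0.005,0.1,0,1,0,0,0.1,0,1,0,0,0.05,0,1,0,0,0.006,0,1,0,0,0,0,1]'; python3 - <<'E'
from h import *
im=env.read_camera("side")[:,:,::-1];cv2.imwrite("pics/s9.png",im);crop("pics/s9.png",240,440,190,330,4,"pics/s9c.png")
im=env.read_camera("top")[:,:,::-1];cv2.imwrite("pics/t9.png",im)
E
python3 plan.py 413.5 -33 10 0.037
```

```text
t: 22.8
eef_pos: [412.8, -30.6, 12.3]
tcp_rot: [3.141, -0.0, 0.038]
ft_force: [0.2, -0.0, -1.4]
opening: 0.291
t 22.9 pos [413.  -30.8  12.7] rot [ 3.141e+00 -1.000e-03  3.700e-02] open 0.3 F [ 0.3  0.2 -0.5]
tool shift [0.0011 0.0055 0.0067] turn 0.0001 rows 0.055642612394147105
```

View pics/s9c.png

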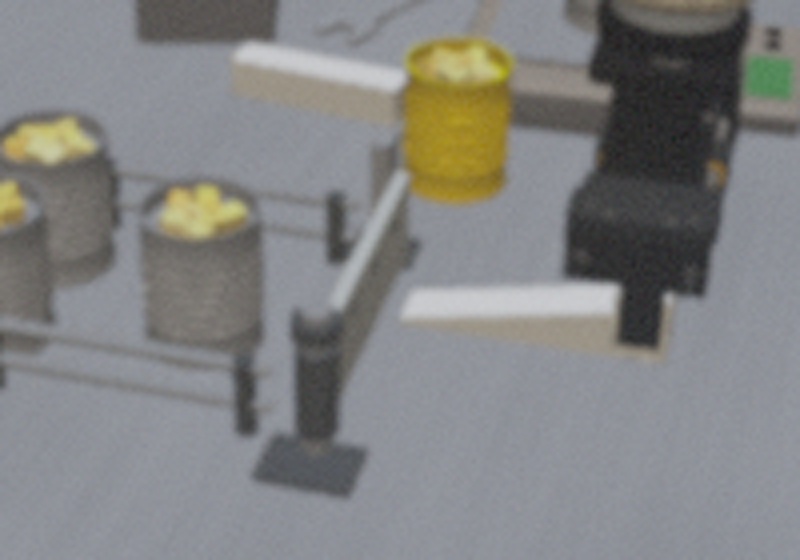

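View pics/t9.png

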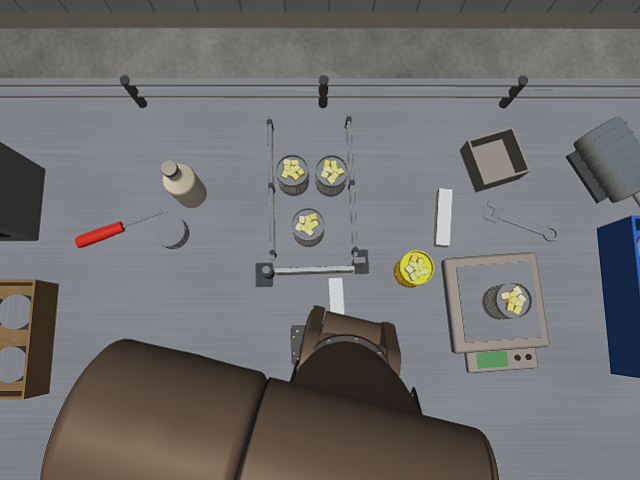

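```bash
python3 -m pendant '[0,0,0.004,0,1,0,0,0.002,0,1,0,0,0,0,1]'; python3 -m pendant '[0.02,0,0,0,1,0.04,0,0,0,1,0.03,0,0,0,1,0.015,0,0,0,1,0,0,0,0,1]'
```

```text
t: 23.28
eef_pos: [412.9, -31.0, 10.5]
tcp_rot: [3.141, -0.002, 0.037]
ft_force: [-1.3, 1.5, 19.2]
opening: 0.295
t: 23.9
eef_pos: [452.9, -29.0, 10.2]
tcp_rot: [-3.141, 0.003, 0.037]
ft_force: [-9.0, 1.6, 16.8]
opening: 0.291
```

```bash
python3 -m pendant '[0,0,-0.003,0,1,0,0,0,0,1]'; python3 -m pendant '[0.015,0,0,0,1,0.01,0,0,0,1,0,0,0,0,1]';python3 -m pendant '[0.006,0,0,0,1,0.006,0,0,0,1,0,0,0,0,1]'
```

```text
t: 24.15
eef_pos: [454.8, -29.5, 10.9]
tcp_rot: [3.141, -0.001, 0.036]
ft_force: [-0.8, 0.2, 0.3]
opening: 0.293
t: 24.52
eef_pos: [464.9, -29.0, 10.5]
tcp_rot: [3.141, -0.0, 0.037]
ft_force: [-0.3, -0.8, -1.8]
opening: 0.295
t: 24.9
eef_pos: [469.0, -28.8, 10.4]
tcp_rot: [-3.141, 0.001, 0.037]
ft_force: [-0.9, 0.9, -4.3]
opening: 0.296
```

```bash
python3 -m pendant '[0.01,0,0,0,1,0.01,0,0,0,1,0,0,0,0,1]';python3 -m pendant '[0.01,0,0,0,1,0.01,0,0,0,1,0,0,0,0,1]';  python3 - <<'E'
from h import *
im=env.read_camera("side")[:,:,::-1];cv2.imwrite("pics/s10.png",im);crop("pics/s10.png",240,440,190,330,4,"pics/s10c.png")
im=env.read_camera("top")[:,:,::-1];cv2.imwrite("pics/t10.png",im);crop("pics/t10.png",250,400,200,350,4,"pics/t10c.png")
E
```

```text
t: 25.28
eef_pos: [476.0, -28.3, 10.3]
tcp_rot: [-3.141, 0.003, 0.037]
ft_force: [-6.2, -0.4, -4.5]
opening: 0.293
t: 25.65
eef_pos: [484.0, -28.0, 10.3]
tcp_rot: [-3.141, 0.003, 0.037]
ft_force: [-6.1, 0.2, -4.4]
opening: 0.291
```

View pics/s10c.png

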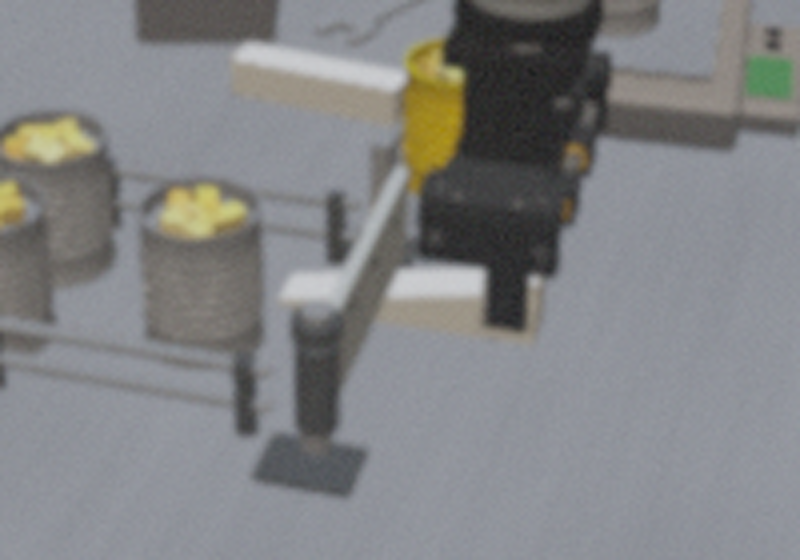

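View pics/t10c.png

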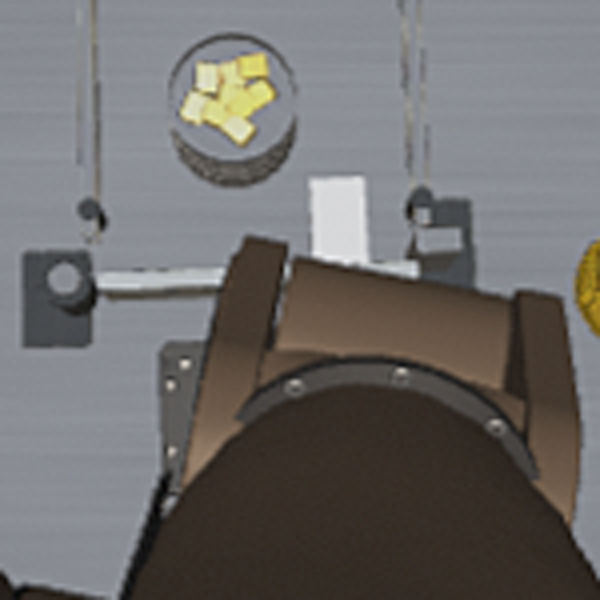

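```bash
python3 -m pendant '[0.008,0,0,0,1,0.007,0,0,0,1,0,0,0,0,1]';python3 -m pendant '[0,0,0,0,-0.2,0,0,0,0,-0.2,0,0,0,0,-0.2,0,0,0,0,-0.2]'; python3 -m pendant '[0,0,-0.08,0,-0.2,0,0,-0.14,0,-0.2,-0.05,0,-0.14,0,-0.2,0,0,0,0,-0.2]'; python3 - <<'E'
from h import *
im=env.read_camera("side")[:,:,::-1];cv2.imwrite("pics/s11.png",im);crop("pics/s11.png",240,440,190,330,4,"pics/s11c.png")
for n in ["wedge_block","wedge_tip"]: print(n,[(np.round(d["xyz"]),round(d["confidence"],2)) for d in env.landmark_of(n,"side")])
E
```

```text
t: 26.12
eef_pos: [489.9, -27.8, 10.3]
tcp_rot: [-3.141, 0.004, 0.037]
ft_force: [-6.4, -0.7, -4.0]
opening: 0.292
t: 26.62
eef_pos: [491.6, -28.1, 10.8]
tcp_rot: [3.141, -0.001, 0.036]
ft_force: [0.4, 0.1, -0.4]
opening: 0.594
t: 27.12
eef_pos: [471.9, -29.0, 158.2]
tcp_rot: [3.14, -0.006, 0.036]
ft_force: [-0.9, -0.1, 0.1]
opening: 0.602
wedge_block [(array([494., -28.,  22.]), 0.84)]
wedge_tip [(array([620., -20.,  -2.]), 0.85), (array([635., 317.,  -4.]), 0.75)]
```

View pics/s11c.png

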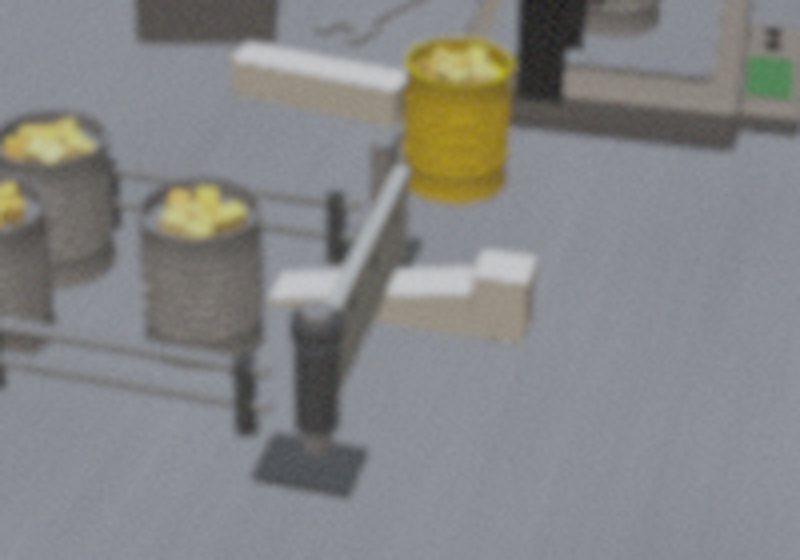

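```bash
python3 - <<'E'
from h import *
a=cv2.imread("pics/s9.png",0).astype(np.float32);b=cv2.imread("pics/s11.png",0).astype(np.float32)
H=np.array([550.,65,69])
print("px per mm lift",proj(H+[0,0,1],"side")-proj(H,"side"))
def sh(x0,x1,y0,y1):
    best=[]
    for d in np.arange(-2,6.01,.1):
        M=np.float32([[1,0,0],[0,1,d]]);w=cv2.warpAffine(b,M,(640,480));best.append((float(((w-a)[y0:y1,x0:x1]**2).mean()),round(d,1)))
    return min(best)
print("panel",sh(326,341,236,262),sh(330,341,236,254),sh(324,334,250,264))
print("post",sh(312,324,264,300),"can",sh(276,305,236,276))
E
```

```text
px per mm lift [ 0.00188487 -0.41916049]
panel (76.6380615234375, np.float64(1.7)) (20.70444679260254, np.float64(1.7)) (84.13691711425781, np.float64(1.2))
post (61.54549026489258, np.float64(0.1)) can (22.237510681152344, np.float64(0.1))
```

The wedge sits flat through the gate (crop (270,290)→(535,270)). The panel's top edge moved 1.7 px, about 4 mm of lift, while the post and can did not move. I'll retreat to check from above.

```bash
python3 -m pendant '[0,0,-0.15,0,-0.2,0,0.1,-0.05,0,-0.2,-0.03,0.14,0,0,-0.2,-0.03,0.14,0,0,-0.2,-0.05,0.14,0,0,-0.2,-0.05,0.14,0,0,-0.2,-0.05,0.14,0,0,-0.2,-0.05,0.14,0,0,-0.2,0,0.1,0,0,-0.2,0,0,0,0,-0.2]'; python3 - <<'E'
from h import *
for c in("top","side"):
    im=env.read_camera(c)[:,:,::-1];cv2.imwrite(f"pics/{c}12.png",im)
    for n in ["wedge_block","wedge_tip","gate_hinge","lead_center","sample_center","pan_center","queue1"]: print(c,n,[(np.round(d["xyz"]),round(d["confidence"],2)) for d in env.landmark_of(n,c)][:4])
crop("pics/top12.png",240,400,200,340,5,"pics/t12c.png")
a=cv2.imread("pics/s9.png",0).astype(np.float32);b=cv2.imread("pics/side12.png",0).astype(np.float32)
def sh(x0,x1,y0,y1):
    return min((float(((cv2.warpAffine(b,np.float32([[1,0,0],[0,1,d]]),(640,480))-a)[y0:y1,x0:x1]**2).mean()),round(d,1)) for d in np.arange(-2,6,.1))
print(sh(330,341,236,254))
E
```

```text
t: 28.52
eef_pos: [381.9, -450.4, 232.0]
tcp_rot: [-3.139, 0.002, 0.034]
ft_force: [-0.4, 0.8, -1.4]
opening: 0.6
top wedge_block [(array([491., -23.,  19.]), 0.95)]
top wedge_tip [(array([ 660., -422.,    2.]), 0.74), (array([620., -24.,   0.]), 0.63), (array([638.,  30.,  41.]), 0.47)]
top gate_hinge [(array([546., 113.,  43.]), 0.63)]
top lead_center [(array([ 491., -344.,   88.]), 0.6)]
top sample_center [(array([ 554., -178.,   42.]), 0.98), (array([640.,  29.,  44.]), 0.73)]
top pan_center [(array([ 489., -347.,   49.]), 0.61), (array([ 660., -420.,    0.]), 0.53)]
top queue1 [(array([746., -15.,  -1.]), 0.8), (array([546., 109.,  43.]), 0.73), (array([641.,  31.,  40.]), 0.41), (array([725., 279.,  -1.]), 0.38)]
side wedge_block [(array([494., -27.,  20.]), 0.75)]
side wedge_tip [(array([618., -24.,  -2.]), 0.64)]
side gate_hinge [(array([550., 111.,  43.]), 0.65)]
side lead_center [(array([ 494., -344.,   89.]), 0.79), (array([548., 112.,  39.]), 0.26)]
side sample_center [(array([639.,  31.,  44.]), 0.9), (array([ 560., -176.,   39.]), 0.83), (array([ 666., -423.,    4.]), 0.46)]
side pan_center [(array([ 494., -346.,   45.]), 0.56)]
side queue1 [(array([753., -14.,   1.]), 0.92), (array([752.,  71.,  -1.]), 0.89), (array([620., -23.,  -3.]), 0.73)]
(13.13424301147461, np.float64(1.6))
```

View pics/t12c.png

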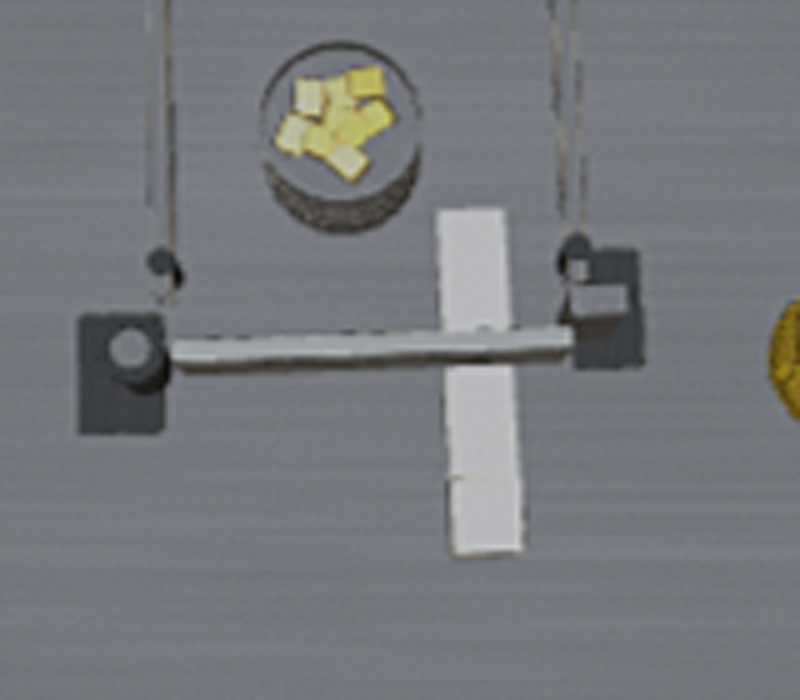

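View pics/top12.png

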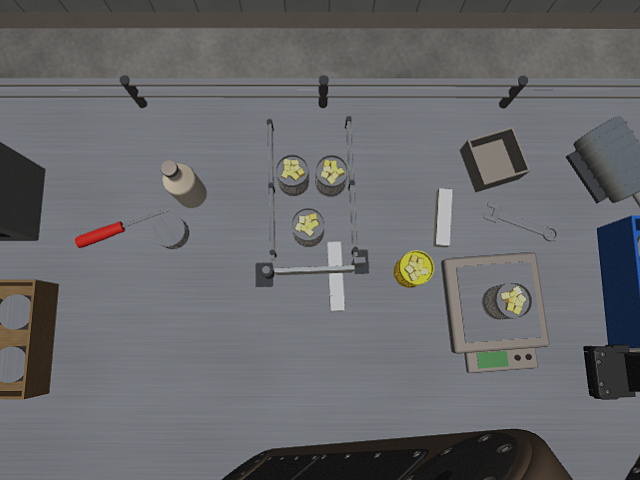

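View pics/side12.png

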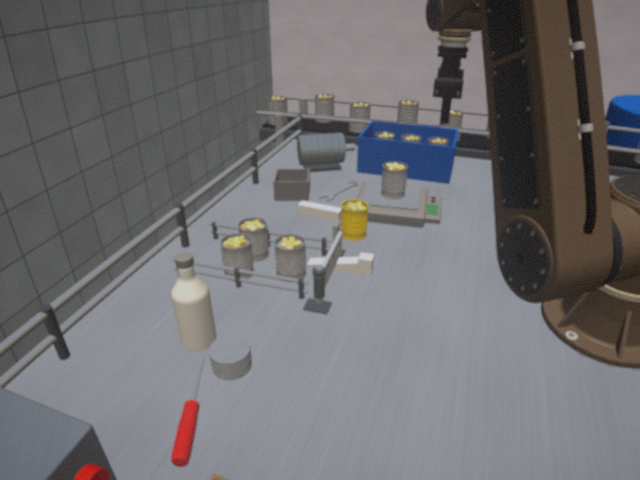

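Both views agree. The sample can is in the gap (top px (308,226)) and the lead can is on the pan (513,299). The gate lies along the gate line with the wedge through it, and the queue and bystanders haven't moved. Handing in.

```bash
python3 -c "
from cell import env
print(env.job_done(), env.state()['t'])"
```

```text
the job is handed in; nothing more can be done
the job is handed in; nothing more can be done
```

The job is done and handed in. I last read the clock at 28.5 s; a few camera checks after that added less than a second, against the 72 s limit. I did not see a verdict.

- **Cans:** I put the weighed can in the gap first. It stands upright about 88 mm beyond the gate line and 9 mm to the hinge side of mid-lane. I placed it there so the wedge tip would miss it. The gateway can then went on the pan, upright and about 1 mm from the centre I measured.
- **Gate:** I pushed it shut until it met its stop, at about 13 N. In the last top view it lies along the gate line.
- **Wedge:** I pushed it thin end first from the robot's side, at about 6 N. I let go with the block about 62 mm on the robot's side of the gate line. The panel's top edge in the side view puts the lift at about 4 mm (1.6–1.7 pixels), and it held after release. One strip close to the hinge post read only about 3 mm; I think the wedge behind it spoilt that reading.
- **Everything else:** In the last pictures the queue, the yellow can and the other things on the deck had not moved. The highest wrist force I saw was about 19 N, while pressing the wedge onto the deck. The robot was touching nothing at the end.

In the final checks the networks sometimes mixed up look-alikes: yellow can for sample, spanner for wedge tip. I went by the pictures and position in those cases. The other landmarks agreed between the two cameras to about 4–7 mm.

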